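# Return the inspection lamp to its charging pot

### The arm

A 6-joint arm with a two-finger parallel gripper is mounted at the origin on the work surface. World frame = base frame: x ahead of the robot, y to its left, z up, the work surface at z = 0. Lengths are in m, angles in rad, forces in N, time in s.
With the tool pointing down it reaches from about 0.25 to 0.775 m from the base axis. Payload 4 kg.
Tool frame: the origin (TCP) lies at the centre of the arm's flange, where the gripper is bolted on; the fingertips stand 199 mm ahead of it and the grasp point (between the pads) lies 180 mm ahead of it; z points along the fingers, y is the line along which they close (so a half turn about z gives the same grasp; the last joint's range is limited). The gripper opens to 94 mm and grips with 3 to 60 N. Pads are 16 mm wide; open, the fingers measure 119 mm over their backs; the gripper's body (75 mm by 177 mm) begins 78 mm behind the grasp point.
Start: joints at [-1.358, 0.087, 1.371, -0, 1.684, -0.103], TCP at [0.171, -0.523, 0.405] pointing down, gripper open.
Joint ranges: [-3.1, 3.1], [-0.76, 2.03], [0.27, 2.55], [-1.08, 4.22], [0.17, 2.65], [-2.57, 2.57]. Speed limits (rad/s): [2.79, 2.79, 3.14, 3.14, 3.14, 3.14].

### API

Orientations are given as [roll, pitch, yaw] about the fixed x, y, z axes, in that order (R = Rz(yaw) Ry(pitch) Rx(roll)).
In Python, from bench import robot, eyes, models gives the robot as it stands.
- The arm moves only by the tool step_arm, never from a script. Its argument "commands" is a list that holds one entry, the list of rows, each a list of 7 numbers: the shift along the tool's x, y, z in mm, then the turn, a rotation vector about the tool's x, y, z in rad, then the finger opening in mm, from 0 to 94. In form: [[[tx, ty, tz, wx, wy, wz, gripper], ...]]. A call has 1 to 20 rows; each row shifts and turns the commanded pose from where the row before left it, along the tool's axes as they then stand; what a row does not reach is not made up. A row lasts 1/8 s, in which the tool goes at most 62.5 mm and 10.7 degrees, less where a joint would pass 70% of its speed; a pose out of reach is approached as far as the arm can. A call is refused whole if a number of a shift passes 62.5 or a number of a turn 0.188, either way. A call with a gripper value outside its range is refused whole. The fingers move at their own pace and stop on an object; the grip force is fixed at half the most. Time passes only in rows, so rows that do not move let the fingers close. It gives the time, the measured TCP pose, the force, the opening and the grip force at its end, in the units of the state.
- robot.get_obs(): the state, without advancing time (a new reading comes with each control period).
- eyes.snapshot(name): name is "scene" or "top" or "wrist"; returns a dict with "color" (384x512x3 uint8, red, green, blue), "camera_matrix" (3x3 intrinsics, pixels), "eye" and "rotation" of the camera in the world; the wrist camera has in their place "tool_from_camera" (4x4, takes a point from camera to tool coordinates, whose origin is the TCP and whose axes are the flange's). Camera axes: x right, y up, looking along -z (the intrinsics and any distortion apply to the point x, -y, -z); pixel columns grow to the right and rows downward; lengths in m; the calibration is good to about 2 mm. A picture is of the moment at which its call begins: read the wrist's pose just before it. There is no depth.
- robot.close_job(): hands the job in; it is judged then, once.
Trained networks look in a picture, given as the dict that the camera call returned (one of the last four; its "shot" number tells which), for a name from the list of things; names that differ only in an ending like _2 or _b are one class to them, and where a whole thing is asked for, a point or a joint stands for the part that bears it (a point fixed in the world has none). Each returns a list of dicts, best first, with "confidence" (0 to 1); they miss things now and then, are a little off and sometimes report something else, mostly with a low value. They report only what shows in the picture. A call takes as long as a camera call. They do not tell look-alikes from the thing itself.
- models.masks_of(picture, query): "mask" (384x512 bool, what is visible of it) and "xy" ([column, row] in pixels, amid what is visible of it).
- models.tip_of(picture, query): "xy" ([column, row] in pixels: a listed point, or the origin of a listed thing).
The state is a dict: "time": time; "joint_positions": joint angles; "qvel": joint speeds; "joint_torque": joint torques, N m; "tool_pos": TCP position; "ee_rot": TCP orientation; "wrist_force": force on the tool from outside, world axes, zero at the start; "wrist_torque": the same for the moment, N m; "width": finger opening in m; "finger_force": force on a finger pad.
Only numpy, scipy, OpenCV 4.12 (cv2) and the standard library are available. Lean on these libraries where they do the work, as an engineer would, in place of code of your own. Each camera call takes 0.05 s, during which the arm holds its last target. There are 200 camera calls.

### The job

Draw the slim orange inspection lamp out of its pigeonhole, lay it on the slanted rest, black foot down, and let go. Then take it again nearer its white lens and lower it foot first into the deep charging pot until the foot stands on the pot's floor, do not drop it, and leave it leaning squarely on the green contact side of the rim. Leave the steel bar, mug, canister and first-aid kit where they are.

Things in the scene. Friction and masses are not known exactly. Their poses are not given: they have to be found in the camera images.
- lamp_mid (a point): Centre of the loose slim lamp: square rod 220 mm long, 18 x 18 mm in section, about 0.12 kg; last 30 mm at local -x is the black foot, orange shaft, last 40 mm at +x the white lens. Local +x runs from foot to lens, z is up as it lies. It starts lying level in one of the rack's holes, foot end sticking out 72 to 90 mm, lens end hidden inside.
- lamp_foot (a point): Centre of the lamp's foot end face, 110 mm from lamp_mid along local -x.
- lamp_lens (a point): Centre of the lamp's lens end face, 110 mm from lamp_mid along local +x.
- rack: Fixed blue pigeonhole rack, 150 mm deep (local x), 190 mm wide (local y), 75 mm high; origin under its centre. Two holes open to local -x, at local y = +45 and -45 mm, each 70 mm wide and 40 mm high, their floor 30 mm above the bench, closed at the back.
- rest: Fixed slanted rest, yellow base plate 150 x 70 x 8 mm; origin on the bench. It climbs at 35 degrees towards local +x. The lamp lies on it foot down: foot against a stop in a pocket (26 mm wide, 22 long, walls 10 high), shaft in a fork (24 mm wide at the bottom, flaring upward, 19 deep) 112 to 124 mm from the foot end along the lamp. Elsewhere both sides of the lamp are free.
- rest_foot (a point): Where the centre of the lamp's foot end face lies when the lamp is on the rest: 5 mm behind and 25 mm above the origin of rest. The lamp's axis rises from here at 35 degrees towards the rest's local +x.
- pot: Fixed deep eight-sided charging pot, grey with one green side, 130 mm high, 76 mm across the flats inside, walls 6 mm; origin under its centre on the bench. Local +x points from its axis to the green contact side, z up. Its black inner floor is adjustable, 8 to 30 mm above the bench, different each time and not reported; it does not give under a touch below 25 N.
- contact_edge (a point): Middle of the inner upper edge of the pot's green side: 38 mm from the pot's axis along the pot's local +x, 130 mm above the bench. The edge is 31 mm long along the pot's local y.
- contact: The green side wall of the pot, 6 mm thick, 130 mm high, full height; origin at the foot of the middle of this wall, 41 mm from the pot's axis.
- bar_mid (a point): Bystander: centre of a loose steel bar of the same size as the lamp (220 x 18 x 18 mm, 0.3 kg) lying in the rack's other hole.
- mug: Bystander: loose steel cup, 70 mm across, 90 mm high, origin under its centre.
- canister: Bystander: loose red canister with a black cap, 60 mm across, 120 mm high, origin under its centre.
- kit: Bystander: loose orange first-aid case, 110 x 160 x 60 mm, origin under its centre.
Things that resemble listed ones, but are neither listed nor needed, are in the scene too. Of the things like the part that bears lamp_mid, leave any that is blue; of the rest the smaller one is meant. Of the things that look like the pot, the smaller one is meant.

How it is judged:
By the outcome, as a careful person would: the job done as asked, in the order asked, and still so for the second after the job is handed in, with the robot touching nothing.
It also fails if it takes over 61 s, if anything falls off the work surface, if the arm or the gripper's body presses on something with over 40 N, if the wrist force passes 120 N, or if a joint passes its speed limit or range.

## Working session

There is one attempt and no reset: what is moved stays moved. The work goes in short steps, Python scripts to look and compute and a tool call to move; the robot and the scene stay as the last step left them, time stands still between calls to the robot, and variables do not carry over. Pictures are saved under pics/ and viewed, at most 10 in all, crops included, and the job is handed in when it is done.

Besides the shell and the picture viewer there is one more tool, called after "Request:" in YAML: its name, and indented under it one key for each argument. step_arm: Moves the arm, as the interface text tells. Its arguments: {"type":"object","properties":{"commands":{"type":"array"}},"required":["commands"]}

```bash
ls; mkdir -p pics
python3 - <<'E'
from bench import robot, eyes, models
import cv2,numpy as np
o=robot.get_obs();print(o)
ims=[]
for n in("scene","top"):
    s=eyes.snapshot(n);cv2.imwrite(f'pics/{n}0.png',s["color"][:,:,::-1])
    print(n,s["camera_matrix"],s["eye"],s["rotation"],[k for k in s])
    for q in("lamp_mid","lamp_foot","rack","rest","rest_foot","pot","contact_edge","contact","bar_mid"):
        print(q,[(np.round(d["xy"],1).tolist(),round(d["confidence"],2)) for d in models.tip_of(s,q)][:4])
E
```

```text
pics
{'time': 0.0, 'joint_positions': array([-1.35810252e+00,  8.79705513e-02,  1.37225891e+00,  4.19282719e-06,
        1.68358749e+00, -1.03071448e-01]), 'qvel': array([-0.0006278 ,  0.00191627,  0.00080115, -0.00064857, -0.00170696,
        0.00059502]), 'joint_torque': array([-3.69357431e-04, -3.40181172e+01, -3.02425718e+01,  7.16905436e-02,
        3.29801522e-02, -1.62937281e-04]), 'tool_pos': array([ 0.17078724, -0.52269693,  0.40349283]), 'ee_rot': array([-3.13938059e+00, -2.33001029e-04,  3.15765463e-01]), 'wrist_force': array([ 0.49974397, -1.18398785,  0.67062048]), 'wrist_torque': array([-0.00765421,  0.00712992, -0.02096162]), 'finger_force': 0.0, 'width': 0.09377424549398307}
scene [[348.11719278   0.         251.73259035]
 [  0.         348.11719278 190.83166572]
 [  0.           0.           1.        ]] [1.15131041 0.30728242 0.96233563] [0.65158367 0.01671102 1.85817673] ['color', 'camera_matrix', 'eye', 'rotation', 'shot']
lamp_mid [([415.0, 258.5], 0.9), ([320.5, 236.8], 0.8), ([320.9, 162.7], 0.73), ([115.3, 157.6], 0.62)]
lamp_foot [([302.6, 140.3], 0.83), ([28
[... 496 characters left out ...]
35181]
 [  0.           0.           1.        ]] [0.37201163 0.09104705 1.55925884] [ 9.98695637e-02  1.07217836e-03 -1.55220141e+00] ['color', 'camera_matrix', 'eye', 'rotation', 'shot']
lamp_mid [([187.7, 181.8], 0.67), ([107.1, 186.4], 0.66), ([197.4, 274.7], 0.61), ([244.5, 139.6], 0.45)]
lamp_foot [([222.1, 305.0], 0.86), ([118.7, 162.7], 0.63), ([386.9, 214.9], 0.19)]
rack [([178.5, 198.3], 0.68)]
rest [([305.1, 219.6], 0.87)]
rest_foot [([308.5, 219.8], 0.64)]
pot [([406.0, 269.0], 0.98), ([385.7, 214.9], 0.66)]
contact_edge [([394.2, 201.3], 0.7), ([414.6, 253.8], 0.69)]
contact [([402.0, 251.5], 0.71), ([177.4, 196.0], 0.46), ([386.6, 202.2], 0.36)]
bar_mid [([189.4, 207.5], 0.69)]
```

View pics/scene0.png

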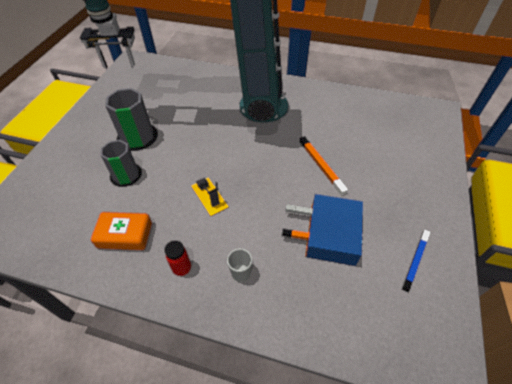

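View pics/top0.png

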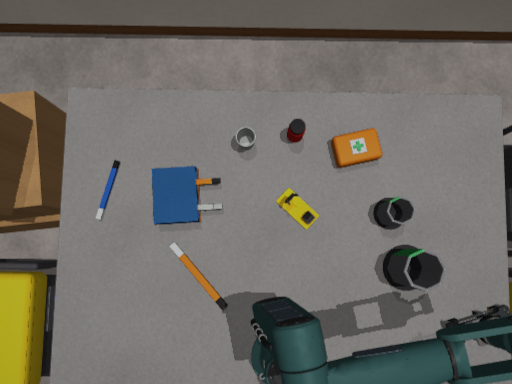

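The top view shows the rack at (176,195), with the lamp's foot (black end of the orange rod) at (219,181) and the bar at (215,207). The rest is at (298,208), and the smaller pot is at (394,213) with its green side towards +x. The orange rod on the bench, the blue rod and the bigger pot at (412,268) are decoys.

```bash
cat > h.py <<'E'
from bench import robot, eyes, models
import cv2,numpy as np
from scipy.spatial.transform import Rotation as Ro
np.set_printoptions(precision=4,suppress=True)
def rpy(r): return Ro.from_euler('xyz',r).as_matrix()
def snap(n):
    o=robot.get_obs(); s=eyes.snapshot(n)
    if n=="wrist":
        T=np.eye(4);T[:3,:3]=rpy(o["ee_rot"]);T[:3,3]=o["tool_pos"];C=T@s["tool_from_camera"]
        s["R"],s["e"]=C[:3,:3],C[:3,3]
    else: s["R"],s["e"]=rpy(s["rotation"]),np.array(s["eye"])
    return s
def at(s,px,z):
    """world point where pixel ray meets height z"""
    K=s["camera_matrix"];x=(px[0]-K[0,2])/K[0,0];y=(px[1]-K[1,2])/K[1,1]
    d=s["R"]@np.array([x,-y,-1.]);return s["e"]+d*(z-s["e"][2])/d[2]
def px(s,P):
    K=s["camera_matrix"];c=(np.atleast_2d(P)-s["e"])@s["R"]
    return np.c_[K[0,2]-K[0,0]*c[:,0]/c[:,2],K[1,2]+K[1,1]*c[:,1]/c[:,2]]
def tri(obs):
    """least-squares point from [(snap,px),...]"""
    A=np.zeros((3,3));b=np.zeros(3)
    for s,p in obs:
        d=at(s,p,0)-s["e"];d/=np.linalg.norm(d);M=np.eye(3)-np.outer(d,d);A+=M;b+=M@s["e"]
    return np.linalg.solve(A,b)
def tips(s,q): return [(np.round(d["xy"],1).tolist(),round(d["confidence"],2)) for d in models.tip_of(s,q)][:4]
E
python3 - <<'E'
from h import *
a=snap("scene");b=snap("top");w=snap("wrist")
print(w["tool_from_camera"],w["camera_matrix"])
for n,p,z in(("foot",(219,181),.039),("rackc",(176,195),.075),("restc",(298,208),.008),("potrim",(399,212),.13),("edge",(397,200),.13),("mug",(245,135),.09),("can",(297,125),.12),("rod",(225,305),.018)):
    print(n,at(b,p,z))
print("tri rest_foot",tri([(a,(202.9,180.8)),(b,(308.5,219.8))]))
print("scene lampfoot",at(a,(285,233),.039))
c=np.vstack([cv2.resize(a["color"][170:220,180:240],(720,600))]);d=cv2.resize(b["color"][180:235,265:331],(720,600))
cv2.imwrite('pics/rest.png',cv2.resize(np.hstack([c,d]),(800,400))[:,:,::-1])
E
```

```text
[[-0.0001  0.9735  0.2285  0.0652]
 [ 1.      0.      0.0002 -0.0001]
 [ 0.0002  0.2285 -0.9735  0.0216]
 [ 0.      0.      0.      1.    ]] [[325.5886   0.     256.4659]
 [  0.     325.5886 190.3307]
 [  0.       0.       1.    ]]
foot [0.6033 0.2282 0.039 ]
rackc [0.5467 0.3709 0.075 ]
restc [ 0.516  -0.0534  0.008 ]
potrim [ 0.4976 -0.3736  0.13  ]
edge [ 0.5371 -0.3675  0.13  ]
mug [0.7569 0.1386 0.09  ]
can [ 0.7867 -0.037   0.12  ]
rod [0.1727 0.1975 0.018 ]
tri rest_foot [ 0.4731 -0.0881  0.0232]
scene lampfoot [0.6078 0.2363 0.039 ]
```

View pics/rest.png

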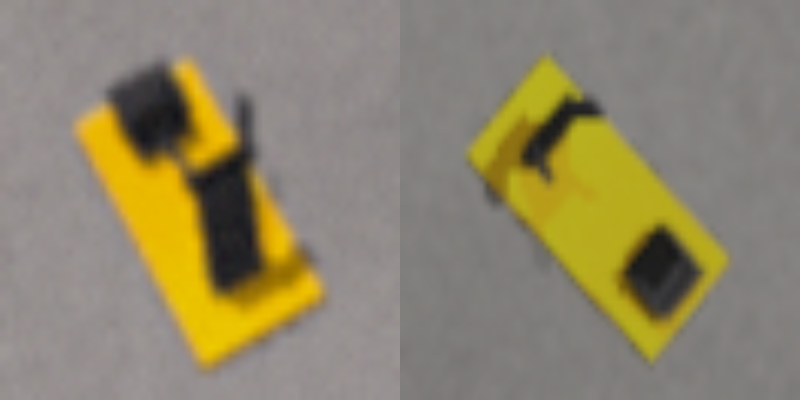

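The rest climbs towards (+x,+y), at a yaw of about 48°, with the pocket at the robot-side right. Next I fly the wrist camera over the rest.

```bash
cat >> h.py <<'E'
def Rt(yaw,tilt):
    """tool-down, x along yaw, tilted about tool y so that x rises by tilt"""
    return (Ro.from_euler('z',yaw)*Ro.from_euler('x',np.pi)*Ro.from_euler('y',tilt)).as_matrix()
def go(p1,R1,n,p0=None,R0=None):
    o=robot.get_obs()
    if p0 is None: p0,R0=o["tool_pos"],rpy(o["ee_rot"])
    w=Ro.from_matrix(R0.T@R1).as_rotvec()/n
    S=sum(Ro.from_rotvec(w*i).as_matrix() for i in range(n))
    t=np.linalg.solve(S,R0.T@(np.array(p1)-p0))*1000
    print(n,"rows:",np.round(t,1).tolist(),np.round(w,4).tolist());return np.array(p1),R1
def g2t(g,R): return np.array(g)-R[:,2]*.18   # grasp point -> TCP
E
python3 - <<'E'
from h import *
p,R=go([.51,-.07,.40],Rt(.85,0),12)
go([.60,.21,.40],Rt(1.57,0),8,p,R)
E
```

```text
12 rows: [44.5, -17.1, 0.4] [0.0, 0.0, -0.0445]
8 rows: [37.4, -3.6, -0.0] [0.0, 0.0, -0.09]
```

Request:
step_arm:
  commands:
    - [[44.5, -17.1, 0.4, 0, 0, -0.0445, 94], [44.5, -17.1, 0.4, 0, 0, -0.0445, 94], [44.5, -17.1, 0.4, 0, 0, -0.0445, 94], [44.5, -17.1, 0.4, 0, 0, -0.0445, 94], [44.5, -17.1, 0.4, 0, 0, -0.0445, 94], [44.5, -17.1, 0.4, 0, 0, -0.0445, 94], [44.5, -17.1, 0.4, 0, 0, -0.0445, 94], [44.5, -17.1, 0.4, 0, 0, -0.0445, 94], [44.5, -17.1, 0.4, 0, 0, -0.0445, 94], [44.5, -17.1, 0.4, 0, 0, -0.0445, 94], [44.5, -17.1, 0.4, 0, 0, -0.0445, 94], [44.5, -17.1, 0.4, 0, 0, -0.0445, 94], [0, 0, 0, 0, 0, 0, 94]]

```text
time: 2.78
tool_pos: [0.5106, -0.068, 0.3997]
ee_rot: [-3.141, -0.0, 0.855]
wrist_force: [0.6, 0.6, -0.6]
width: 0.0942
finger_force: 0.0
```

Run:
```python
from h import *
s=snap("wrist");cv2.imwrite('pics/w1.png',s["color"][:,:,::-1])
np.savez('w1.npz',**{k:s[k] for k in("color","camera_matrix","R","e")})
o=robot.get_obs();print(o["time"],o["tool_pos"],o["ee_rot"],o["joint_positions"])
for q in("rest","rest_foot","pot","contact_edge"):
    t=tips(s,q);print(q,t)
    for x,c in t[:2]: print(at(s,x,dict(rest=0,rest_foot=.025,pot=0,contact_edge=.13)[q]))
```

```text
2.825 [ 0.5102 -0.0694  0.3997] [3.1416 0.0007 0.8524] [-0.2452  0.01    1.4609 -0.0007  1.6709  0.4732]
rest [([245.8, 202.4], 0.6)]
[ 0.4754 -0.088   0.    ]
rest_foot [([247.7, 212.5], 0.94)]
[ 0.4743 -0.0936  0.025 ]
pot [([405.4, 346.9], 0.72)]
[ 0.504  -0.3796  0.    ]
contact_edge []
```

View pics/w1.png

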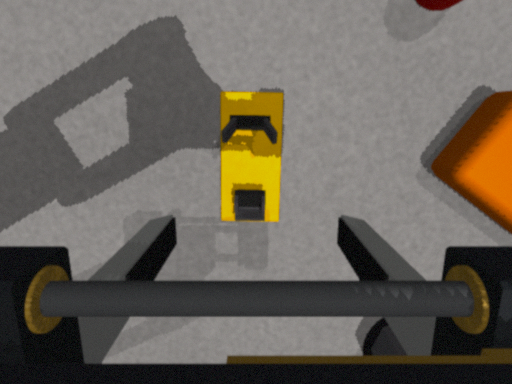

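The wrist view shows the rest: plate corners at about (220,92), (284,92), (280,221) and (221,220), fork at (250,128), pocket at (250,205). I'll fit the plate and black parts metrically.

Run:
```python
from h import *
s=dict(np.load('w1.npz'));c=s["color"]
h=cv2.cvtColor(c,cv2.COLOR_RGB2HSV);m=((h[...,1]>150)&(h[...,0]>18)&(h[...,0]<35)&(h[...,2]>60)).astype(np.uint8)
m[230:]=0;m[:,:200]=0;m[:,300:]=0
ys,xs=np.nonzero(m);print(xs.min(),xs.max(),ys.min(),ys.max())
P=np.array([at(s,(x,y),.008)[:2] for x,y in zip(xs,ys)],np.float32)
r=cv2.minAreaRect(P*1000);print(r)
for y in(95,100,110,150,160,170,190,200,210,216):
    x=np.nonzero(m[y])[0];a,b=at(s,(x.min()-.5,y),.008),at(s,(x.max()+.5,y),.008)
    print(y,x.min(),x.max(),((a+b)/2)[:2],np.linalg.norm(a-b))
g=cv2.cvtColor(c,cv2.COLOR_RGB2GRAY)
cv2.imwrite('pics/w1c.png',cv2.resize(c[85:230,205:300],(525,580*145//145*1),interpolation=cv2.INTER_CUBIC)[:,:,::-1]) if 0 else None
cv2.imwrite('pics/w1c.png',cv2.resize(c[85:230,210:295],(340,580),interpolation=cv2.INTER_NEAREST)[:,:,::-1])
```

```text
220 282 91 221
((515.0175170898438, -51.39164733886719), (148.21510314941406, 69.1080551147461), 48.010345458984375)
95 220 282 [0.5618 0.0009] 0.06884635629227774
100 220 282 [ 0.5584 -0.003 ] 0.06907896121370746
110 220 282 [ 0.5513 -0.011 ] 0.06954891843118738
150 221 280 [ 0.5219 -0.0438] 0.06809007727248996
160 221 280 [ 0.5143 -0.0524] 0.06856961973723574
170 221 280 [ 0.5067 -0.0611] 0.06905596473520434
190 221 279 [ 0.4907 -0.0785] 0.06888225537990543
200 221 279 [ 0.4827 -0.0875] 0.06938144030718241
210 221 278 [ 0.4742 -0.0963] 0.06870347337147782
216 221 278 [ 0.4693 -0.1019] 0.06900571189666896
```

View pics/w1c.png

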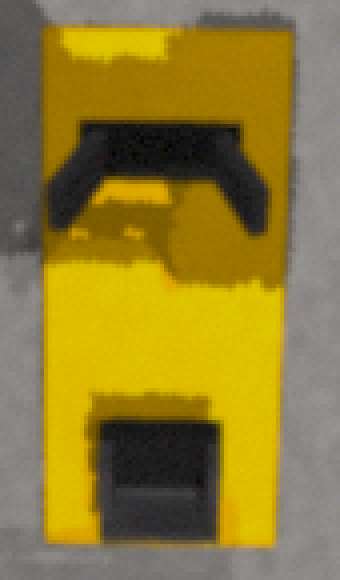

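Run:
```python
from h import *
s=dict(np.load('w1.npz'))
C=np.array([.515,-.0514]);y=np.radians(48);u=np.array([np.cos(y),np.sin(y)]);v=np.array([-u[1],u[0]])
t=np.radians(35)
def P(a,S,lat,n):
    h=a+S*np.cos(t)-n*np.sin(t);z=.025+S*np.sin(t)+n*np.cos(t)
    q=C+u*h+v*lat;return np.r_[q,z]
crop=lambda p:np.round((p-[210,85])*4).astype(int).tolist()
for a in(-.060,-.056,-.052):
    print(a,"pocket wall top s0,s22",crop(px(s,[P(a,0,.013,.001),P(a,.022,.013,.001),P(a,0,-.013,.001),P(a,.022,-.013,.001),P(a,0,0,-.009),P(a,.022,0,-.009)])))
    print("  fork floor 112,124 L/R",crop(px(s,[P(a,.112,.012,-.009),P(a,.124,.012,-.009),P(a,.112,-.012,-.009),P(a,.124,-.012,-.009)])),"prong top",crop(px(s,[P(a,.112,0,.01),P(a,.124,0,.01)])))
```

```text
-0.06 pocket wall top s0,s22 [[112, 517], [109, 467], [204, 518], [205, 469], [158, 490], [158, 440]]
  fork floor 112,124 L/R [[104, 175], [102, 131], [211, 177], [213, 132]] prong top [[155, 231], [155, 186]]
-0.056 pocket wall top s0,s22 [[112, 503], [109, 453], [204, 505], [206, 454], [159, 477], [158, 426]]
  fork floor 112,124 L/R [[104, 157], [102, 112], [211, 159], [213, 113]] prong top [[155, 212], [155, 167]]
-0.052 pocket wall top s0,s22 [[112, 490], [109, 438], [204, 491], [206, 440], [159, 463], [159, 412]]
  fork floor 112,124 L/R [[104, 139], [102, 92], [212, 140], [213, 94]] prong top [[156, 193], [155, 147]]
```

The fit is consistent: rest_foot at (0.475, -0.096, 0.025), yaw 48°. On to the lamp.

Request:
step_arm:
  commands:
    - [[37.4, -3.6, 0, 0, 0, -0.09, 94], [37.4, -3.6, 0, 0, 0, -0.09, 94], [37.4, -3.6, 0, 0, 0, -0.09, 94], [37.4, -3.6, 0, 0, 0, -0.09, 94], [37.4, -3.6, 0, 0, 0, -0.09, 94], [37.4, -3.6, 0, 0, 0, -0.09, 94], [37.4, -3.6, 0, 0, 0, -0.09, 94], [37.4, -3.6, 0, 0, 0, -0.09, 94], [0, 0, 0, 0, 0, 0, 94]]

```text
time: 4.15
tool_pos: [0.5998, 0.2106, 0.3995]
ee_rot: [-3.141, -0.0, 1.571]
wrist_force: [-0.5, -0.6, 0.8]
width: 0.0943
finger_force: 0.0
```

Run:
```python
from h import *
s=snap("wrist");cv2.imwrite('pics/w2.png',s["color"][:,:,::-1])
np.savez('w2.npz',**{k:s[k] for k in("color","camera_matrix","R","e")})
o=robot.get_obs();print(o["time"],o["tool_pos"],o["ee_rot"],o["joint_positions"])
for q,z in(("lamp_foot",.039),("rack",0),("bar_mid",.039)):
    for x,c in tips(s,q)[:3]: print(q,x,c,at(s,x,z))
for d in models.masks_of(s,"lamp_mid")[:3]:
    ys,xs=np.nonzero(d["mask"]);print(d["confidence"],d["xy"],len(xs))
    P=np.array([at(s,p,.048)[:2] for p in zip(xs,ys)],np.float32)*1000;print(cv2.minAreaRect(P),cv2.boxPoints(cv2.minAreaRect(P)).tolist())
h=cv2.cvtColor(s["color"],cv2.COLOR_RGB2HSV);m=((h[...,1]>120)&(h[...,0]>100)&(h[...,0]<125)).astype(np.uint8)
n,l,st,_=cv2.connectedComponentsWithStats(m);i=1+np.argmax(st[1:,4]);ys,xs=np.nonzero(l==i);print(st[i])
P=np.array([at(s,p,.075)[:2] for p in zip(xs,ys)],np.float32)*1000;print(cv2.minAreaRect(P))
```

```text
4.2 [0.5999 0.2093 0.3996] [-3.1413  0.0009  1.5689] [ 0.2466  0.2802  1.1566 -0.0008  1.7053  0.2484]
lamp_foot [266.6, 166.6] 0.97 [0.6096 0.2224 0.039 ]
rack [208.7, 18.9] 0.85 [0.5482 0.3745 0.    ]
0.81 [260.4, 124.8] 1509
((600.9492797851562, 265.0596008300781), (18.675947189331055, 82.27906036376953), 4.960190773010254) [[588.0892333984375, 305.2376708984375], [595.203369140625, 223.26673889160156], [613.809326171875, 224.88153076171875], [606.6951904296875, 306.85247802734375]]
0.76 [18.3, 22.7] 2421
((372.818115234375, 352.68182373046875), (83.41350555419922, 34.71253967285156), 41.262550354003906) [[330.02069091796875, 338.222412109375], [352.91400146484375, 312.129150390625], [415.61553955078125, 367.1412353515625], [392.72222900390625, 393.2344970703125]]
0.46 [170.2, 132.4] 1820
((513.5357055664062, 257.7278137207031), (21.319822311401367, 84.59131622314453), 4.131007671356201) [[499.85662841796875, 299.1456604003906], [505.95037841796875, 214.7741241455078], [527.2147827148438, 216.30996704101562], [521.1210327148438, 300.6815185546875]]
[   86     0   228    96 19097]
((552.470703125, 336.1574401855469), (189.27481079101562, 78.14344787597656), 3.4282805919647217)
```

View pics/w2.png

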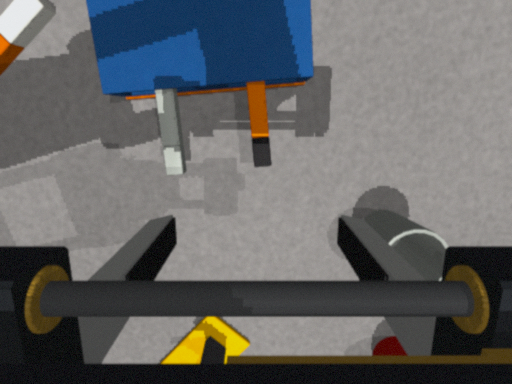

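Lamp foot top edge at about (262,165) gives a foot at (0.6045, 0.224) and yaw 95°. Its visible length is about 78 mm, which agrees with the stated range.

Run:
```python
from h import *
y=np.radians(95);u=np.array([np.cos(y),np.sin(y),0]);R=Rt(y,0)
g=np.array([.6045,.224,.039])+.052*u
p,r=go(g2t(g+[0,0,.06],R),R,5);go(g2t(g,R),R,4,p,r);print(g2t(g,R))
```

```text
5 rows: [13.6, 0.4, 24.2] [0.0, 0.0001, -0.0182]
4 rows: [0.0, -0.0, 15.0] [0.0, 0.0, 0.0]
[0.6    0.2758 0.219 ]
```

Request:
step_arm:
  commands:
    - [[13.6, 0.4, 24.2, 0, 0, -0.0182, 64], [13.6, 0.4, 24.2, 0, 0, -0.0182, 64], [13.6, 0.4, 24.2, 0, 0, -0.0182, 64], [13.6, 0.4, 24.2, 0, 0, -0.0182, 64], [13.6, 0.4, 24.2, 0, 0, -0.0182, 64], [0, 0, 15, 0, 0, 0, 64], [0, 0, 15, 0, 0, 0, 64], [0, 0, 15, 0, 0, 0, 64], [0, 0, 15, 0, 0, 0, 64], [0, 0, 0, 0, 0, 0, 64], [0, 0, 0, 0, 0, 0, 64]]

```text
time: 5.78
tool_pos: [0.5995, 0.2777, 0.2193]
ee_rot: [3.141, -0.0, 1.661]
wrist_force: [-0.1, 0.2, 0.1]
width: 0.0642
finger_force: 0.0
```

Run:
```python
from h import *
o=robot.get_obs();print(o["time"],o["tool_pos"],o["ee_rot"],o["wrist_force"])
s=snap("wrist")
K=px(s,[[.6045,.224,.048]]);print(K)
for x,c in tips(s,"lamp_foot")[:3]: print(x,c,at(s,x,.039))
for d in models.masks_of(s,"lamp_mid")[:3]:
    ys,xs=np.nonzero(d["mask"]);P=np.array([at(s,p,.048)[:2] for p in zip(xs,ys)],np.float32)*1000;print(d["confidence"],d["xy"],cv2.minAreaRect(P))
```

```text
5.775 [0.5995 0.2777 0.2193] [ 3.1407 -0.0001  1.6607] [-0.1172  0.2243  0.0543]
[[257.7326 345.2569]]
[263.4, 334.3] 0.93 [0.6077 0.2242 0.039 ]
0.86 [261.4, 257.4] ((601.6915893554688, 261.35491943359375), (18.120840072631836, 72.1209716796875), 5.670516490936279)
```

Request:
step_arm:
  commands:
    - [[0, 0, 0, 0, 0, 0, 0], [0, 0, 0, 0, 0, 0, 0], [0, 0, 0, 0, 0, 0, 0], [0, 0, 0, 0, 0, 0, 0], [0, 0, 0, 0, 0, 0, 0], [0, 0, -3, 0, 0, 0, 0], [0, 0, -3, 0, 0, 0, 0], [-12, 0, 0, 0, 0, 0, 0], [-16, 0, 0, 0, 0, 0, 0], [-16, 0, 0, 0, 0, 0, 0], [-20, 0, 0, 0, 0, 0, 0], [-20, 0, 0, 0, 0, 0, 0], [-20, 0, 0, 0, 0, 0, 0], [-20, 0, 0, 0, 0, 0, 0], [-20, 0, 0, 0, 0, 0, 0], [-20, 0, 0, 0, 0, 0, 0], [-16, 0, 0, 0, 0, 0, 0], [0, 0, -20, 0, 0, 0, 0], [0, 0, -30, 0, 0, 0, 0], [0, 0, -30, 0, 0, 0, 0]]

```text
time: 8.43
tool_pos: [0.6155, 0.0991, 0.3073]
ee_rot: [3.14, -0.001, 1.662]
wrist_force: [0.6, -0.2, -0.5]
width: 0.0175
finger_force: 30.0
```

Run:
```python
from h import *
s=snap("wrist");cv2.imwrite('pics/w3.png',s["color"][:,:,::-1]);t=snap("scene")
o=robot.get_obs();print(o["time"],o["tool_pos"],o["ee_rot"],o["wrist_force"],o["wrist_torque"],o["width"])
g=o["tool_pos"]+rpy(o["ee_rot"])[:,2]*.18;print(g)
for q in("lamp_foot","lamp_lens","lamp_mid"): print(q,[(x,c,at(s,x,g[2])) for x,c in tips(s,q)[:2]], tips(t,q))
```

```text
8.525 [0.6166 0.0993 0.3114] [ 3.1303 -0.0003  1.6617] [ 0.2094 -0.4453 -0.6881] [-0.1326 -0.1184 -0.0011] 0.01783675675138937
[0.6186 0.0995 0.1314]
lamp_foot [([262.4, 335.3], 0.73, array([0.6229, 0.0483, 0.1314]))] [([407.4, 290.4], 0.9), ([301.1, 139.5], 0.61)]
lamp_lens [] [([299.2, 218.9], 0.92)]
lamp_mid [([259.3, 134.3], 0.67, array([0.6113, 0.1555, 0.1314]))] [([324.2, 160.4], 0.73), ([259.3, 210.5], 0.72), ([414.3, 259.5], 0.59)]
```

View pics/w3.png

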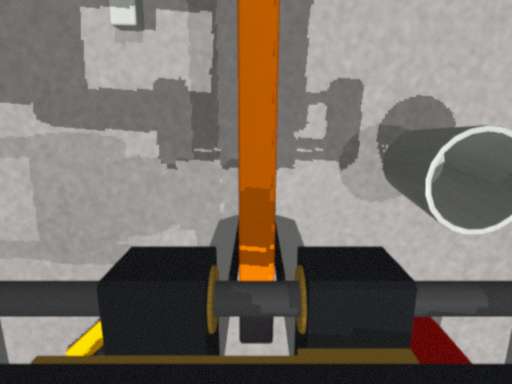

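The lamp is held straight in line with the tool, with the foot about 51 mm from the grasp point; the mug at (480,180) is clear. Next I check droop and plan the placing.

```bash
cat >> h.py <<'E'
F=np.array([.4749,-.0960,.025]);YR=np.radians(48);T35=np.radians(35)
def rest(s,n,du=0):
    R=Rt(YR,T35);u=R[:,0];nn=-R[:,2];return F+u*(s+du)+nn*n,R
E
python3 - <<'E'
from h import *
t=snap("scene");o=robot.get_obs();R=rpy(o["ee_rot"]);g=o["tool_pos"]+R[:,2]*.18
L=models.tip_of(t,"lamp_lens")[0]["xy"]
for d in(-10,-5,0,5,10):
    u=Ro.from_rotvec(R[:,1]*np.radians(d)).apply(R[:,0]);print(d,px(t,g+.169*u),L)
a,Rr=rest(.051,.11,.008);b,_=rest(.051,.03,.008)
p,r=go(g2t(a,Rr),Rr,12);p2,r=go(g2t(b,Rr),Rr,4,p,r);print(p2)
E
```

```text
-10 [[296.0925 223.3648]] [343.7, 187.5]
-5 [[297.1827 220.7912]] [343.7, 187.5]
0 [[297.8545 218.0647]] [343.7, 187.5]
5 [[298.0874 215.2018]] [343.7, 187.5]
10 [[297.8635 212.2217]] [343.7, 187.5]
12 rows: [-27.9, -11.2, -7.9] [-0.0211, 0.0481, 0.0663]
4 rows: [0.0, -0.0, 20.0] [0.0, 0.0, 0.0]
[ 0.4266 -0.1496  0.2309]
```

Request:
step_arm:
  commands:
    - [[-27.9, -11.2, -7.9, -0.0211, 0.0481, 0.0663, 0], [-27.9, -11.2, -7.9, -0.0211, 0.0481, 0.0663, 0], [-27.9, -11.2, -7.9, -0.0211, 0.0481, 0.0663, 0], [-27.9, -11.2, -7.9, -0.0211, 0.0481, 0.0663, 0], [-27.9, -11.2, -7.9, -0.0211, 0.0481, 0.0663, 0], [-27.9, -11.2, -7.9, -0.0211, 0.0481, 0.0663, 0], [-27.9, -11.2, -7.9, -0.0211, 0.0481, 0.0663, 0], [-27.9, -11.2, -7.9, -0.0211, 0.0481, 0.0663, 0], [-27.9, -11.2, -7.9, -0.0211, 0.0481, 0.0663, 0], [-27.9, -11.2, -7.9, -0.0211, 0.0481, 0.0663, 0], [-27.9, -11.2, -7.9, -0.0211, 0.0481, 0.0663, 0], [-27.9, -11.2, -7.9, -0.0211, 0.0481, 0.0663, 0], [0, 0, 0, 0, 0, 0, 0], [0, 0, 0, 0, 0, 0, 0]]

```text
time: 10.68
tool_pos: [0.3969, -0.1845, 0.2976]
ee_rot: [3.139, -0.613, 0.84]
wrist_force: [-0.1, 0.0, -2.2]
width: 0.0179
finger_force: 30.0
```

Run:
```python
from h import *
o=robot.get_obs();R=rpy(o["ee_rot"]);print(o["time"],o["tool_pos"],o["joint_positions"],o["wrist_force"])
a,Rr=rest(.051,.11,.008);print(g2t(a,Rr)-o["tool_pos"],Ro.from_matrix(R.T@Rr).as_rotvec())
b,_=rest(.051,.03,.008);go(g2t(b,Rr),Rr,5)
s=snap("wrist");t=snap("scene");tp=snap("top");np.savez('w4.npz',**{k:s[k] for k in("color","camera_matrix","R","e")})
g=o["tool_pos"]+R[:,2]*.18
for n,S in(("top",tp),("scene",t)): print(n,tips(S,"lamp_foot"),tips(S,"lamp_lens"),"pred",px(S,[g-.051*R[:,0],g+.169*R[:,0]]).tolist())
cv2.imwrite('pics/w4.png',np.vstack([s["color"],np.hstack([cv2.resize(t["color"][120:216,150:278],(256,192)),cv2.resize(tp["color"][150:246,240:368],(256,192))])])[:,:,::-1])
```

```text
10.675 [ 0.3969 -0.1845  0.2976] [-0.7695 -0.1389  1.8629  0.6163  1.4653 -0.12  ] [-0.0548  0.0374 -2.2438]
[-0.001   0.0008 -0.0012] [ 0.0012 -0.0019  0.0019]
5 rows: [-0.2, -0.3, 16.2] [0.0002, -0.0004, 0.0004]
top [([328.2, 229.1], 0.82), ([118.3, 160.3], 0.63), ([224.9, 306.1], 0.58)] [([96.2, 219.6], 0.75), ([290.9, 189.3], 0.69), ([169.7, 246.8], 0.62)] pred [[326.9582206092043, 228.81372180100732], [289.5023552301015, 186.53538933149204]]
scene [([405.3, 291.2], 0.88), ([303.3, 139.1], 0.83), ([190.5, 152.3], 0.53)] [([423.5, 230.8], 0.92), ([342.5, 190.4], 0.77), ([211.3, 158.8], 0.75)] pred [[188.39548637459188, 151.43099510597182], [208.8568629354263, 159.36458007122354]]
```

View pics/w4.png

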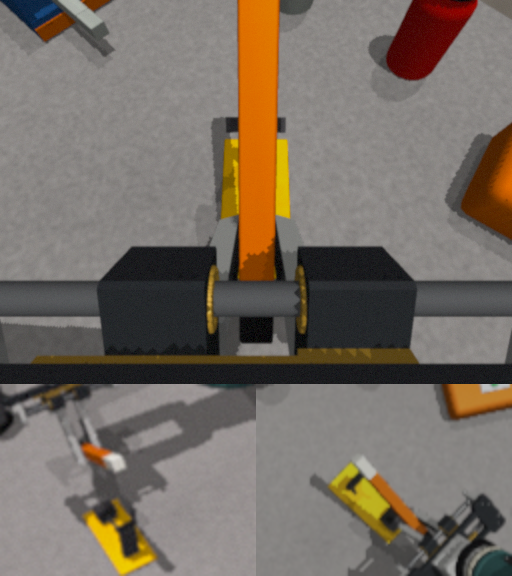

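The lamp is centred over the fork (lamp column 258, fork columns 225–285) and parallel to the rest. I'm lowering it.

Request:
step_arm:
  commands:
    - [[0, 0, 16.2, 0, 0, 0, 0], [0, 0, 16.2, 0, 0, 0, 0], [0, 0, 16.2, 0, 0, 0, 0], [0, 0, 16.2, 0, 0, 0, 0], [0, 0, 16.2, 0, 0, 0, 0], [0, 0, 7, 0, 0, 0, 0], [0, 0, 6, 0, 0, 0, 0], [0, 0, 5, 0, 0, 0, 0], [0, 0, 4, 0, 0, 0, 0], [0, 0, 4, 0, 0, 0, 0], [0, 0, 0, 0, 0, 0, 0], [0, 0, 0, 0, 0, 0, 0]]

```text
time: 12.52
tool_pos: [0.4379, -0.1389, 0.21]
ee_rot: [3.139, -0.613, 0.839]
wrist_force: [-0.9, -0.2, -1.9]
width: 0.0178
finger_force: 30.0
```

Run:
```python
from h import *
o=robot.get_obs();R=rpy(o["ee_rot"]);print(o["time"],o["tool_pos"],o["wrist_force"],o["wrist_torque"])
a,Rr=rest(.051,0,0);print("to go (tool axes, mm)",R.T@(g2t(a,Rr)-o["tool_pos"])*1000,Ro.from_matrix(R.T@Rr).as_rotvec())
s=snap("wrist")
for q in("lamp_foot","lamp_mid"): print(tips(s,q))
cv2.imwrite('pics/w5.png',s["color"][:,:,::-1])
```

```text
12.525 [ 0.4379 -0.1389  0.21  ] [-0.8535 -0.2083 -1.8732] [-0.3686  0.3067  0.0001]
to go (tool axes, mm) [-8.7249 -1.1752  4.0413] [ 0.0012 -0.0023  0.0013]
[([261.1, 334.5], 0.92)]
[([259.7, 134.2], 0.78)]
```

Request:
step_arm:
  commands:
    - [[-1, -0.5, 1, 0, 0, 0, 0], [-1, -0.5, 1, 0, 0, 0, 0], [-2, 0, 0.5, 0, 0, 0, 0], [-2, 0, 0, 0, 0, 0, 0], [0, 0, 0, 0, 0, 0, 0], [0, 0, 0, 0, 0, 0, 0]]

```text
time: 13.42
tool_pos: [0.4348, -0.1407, 0.2044]
ee_rot: [3.14, -0.613, 0.839]
wrist_force: [0.2, 0.5, -0.9]
width: 0.0175
finger_force: 30.0
```

Run:
```python
from h import *
o=robot.get_obs();R=rpy(o["ee_rot"]);print(o["time"],R.T@o["wrist_force"],o["wrist_torque"])
a,Rr=rest(.051,0,0);print("to go (tool axes, mm)",R.T@(g2t(a,Rr)-o["tool_pos"])*1000)
```

```text
13.425 [-0.1157 -0.198   1.0537] [-0.3271  0.2418 -0.0061]
to go (tool axes, mm) [-2.6727 -0.0897  1.4139]
```

Request:
step_arm:
  commands:
    - [[-1, 0, 0.5, 0, 0, 0, 0], [-1, 0, 0.5, 0, 0, 0, 0], [-1, 0, 0, 0, 0, 0, 0], [0, 0, 0, 0, 0, 0, 0], [0, 0, 0, 0, 0, 0, 0]]

```text
time: 14.05
tool_pos: [0.4344, -0.1414, 0.2035]
ee_rot: [3.139, -0.618, 0.84]
wrist_force: [1.9, 6.3, 6.0]
width: 0.0179
finger_force: 30.0
```

Run:
```python
from h import *
o=robot.get_obs();R=rpy(o["ee_rot"]);print(o["time"],R.T@o["wrist_force"],o["wrist_torque"])
a,Rr=rest(.051,0,0);print("to go (tool axes, mm)",R.T@(g2t(a,Rr)-o["tool_pos"])*1000)
```

```text
14.05 [ 8.3268 -2.7307 -1.4488] [ 1.0816 -0.4743  0.1279]
to go (tool axes, mm) [-1.6041 -0.3147  1.1   ]
```

Contact with the stop (about 8 N along the lamp). I release and back off.

Request:
step_arm:
  commands:
    - [[0.5, 0, 0, 0, 0, 0, 0], [0, 0, 0, 0, 0, 0, 50], [0, 0, 0, 0, 0, 0, 50], [0, 0, 0, 0, 0, 0, 50], [0, 0, 0, 0, 0, 0, 50], [0, 0, -15, 0, 0, 0, 50], [0, 0, -25, 0, 0, 0, 50], [0, 0, -30, 0, 0, 0, 50], [0, 0, -30, 0, 0, 0, 50], [0, 0, 0, 0, 0, 0, 50]]

```text
time: 15.3
tool_pos: [0.3952, -0.1859, 0.2867]
ee_rot: [3.132, -0.613, 0.841]
wrist_force: [0.1, -0.4, -0.1]
width: 0.0503
finger_force: 0.0
```

Run:
```python
from h import *
o=robot.get_obs();print(o["time"],o["tool_pos"],o["joint_positions"])
s=snap("wrist");t=snap("scene");tp=snap("top")
R=Rt(YR,T35);P=[F,F+.22*R[:,0]]
for n,S in(("wrist",s),("top",tp),("scene",t)): print(n,tips(S,"lamp_foot")[:3],tips(S,"lamp_lens")[:3],"pred",px(S,P).round(1).tolist())
for q in("pot","contact_edge","contact"): print(q,tips(tp,q),tips(t,q))
cv2.imwrite('pics/w6.png',np.vstack([s["color"],np.hstack([cv2.resize(t["color"][140:236,150:278],(256,192)),cv2.resize(tp["color"][160:256,240:368],(256,192))])])[:,:,::-1])
```

```text
15.3 [ 0.3952 -0.1859  0.2867] [-0.7748 -0.1324  1.8802  0.6185  1.443  -0.1393]
wrist [([257.1, 256.0], 0.84)] [] pred [[253.4, 252.5], [253.6, -34.8]]
top [([312.7, 220.4], 0.69), ([116.8, 157.8], 0.58), ([222.3, 308.1], 0.57)] [([97.4, 219.0], 0.91), ([276.1, 180.7], 0.87), ([174.9, 245.6], 0.81)] pred [[310.5, 219.4], [274.3, 179.2]]
scene [([301.0, 139.6], 0.64), ([405.4, 289.9], 0.57), ([199.8, 178.6], 0.55)] [([344.1, 188.9], 0.87), ([425.7, 232.6], 0.62), ([225.0, 197.6], 0.61)] pred [[200.2, 180.4], [221.8, 193.7]]
pot [([387.3, 215.1], 0.93), ([403.8, 266.2], 0.58)] [([129.1, 172.7], 0.65), ([136.0, 133.6], 0.64)]
contact_edge [([418.2, 254.0], 0.96), ([395.0, 198.6], 0.76), ([388.7, 203.4], 0.43)] [([124.4, 111.1], 0.9), ([114.2, 157.0], 0.75), ([242.2, 275.2], 0.16)]
contact [([385.1, 202.4], 0.42)] [([136.1, 146.6], 0.89), ([124.7, 185.1], 0.62)]
```

View pics/w6.png

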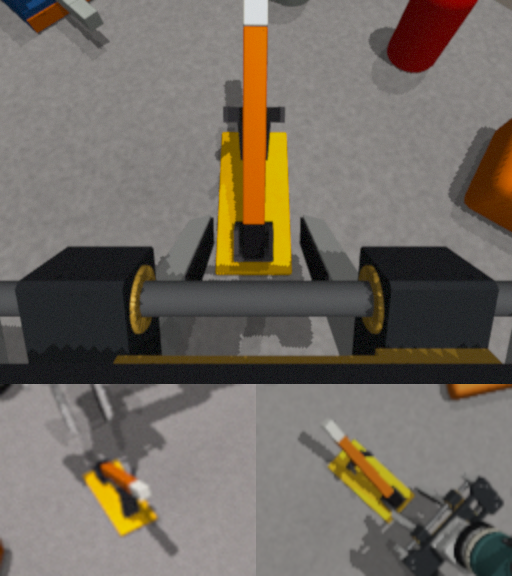

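The lamp lies in the pocket and fork (foot at (257,240), white lens at (256,10)). Now I look at the pot from above.

Run:
```python
from h import *
tp=snap("top");t=snap("scene")
print(at(tp,(387.3,215.1),0),at(tp,(395,198.6),.13),at(t,(129.1,172.7),0),at(t,(114.2,157.),.13))
R=Rt(0.1,0);go([.46,-.36,.42],R,8)
```

```text
[ 0.4971 -0.3738  0.    ] [ 0.5417 -0.361   0.13  ] [ 0.4935 -0.3706  0.    ] [ 0.5349 -0.3595  0.13  ]
8 rows: [2.5, 22.3, -18.4] [-0.0281, -0.0731, 0.0894]
```

Request:
step_arm:
  commands:
    - [[2.5, 22.3, -18.4, -0.0281, -0.0731, 0.0894, 50], [2.5, 22.3, -18.4, -0.0281, -0.0731, 0.0894, 50], [2.5, 22.3, -18.4, -0.0281, -0.0731, 0.0894, 50], [2.5, 22.3, -18.4, -0.0281, -0.0731, 0.0894, 50], [2.5, 22.3, -18.4, -0.0281, -0.0731, 0.0894, 50], [2.5, 22.3, -18.4, -0.0281, -0.0731, 0.0894, 50], [2.5, 22.3, -18.4, -0.0281, -0.0731, 0.0894, 50], [2.5, 22.3, -18.4, -0.0281, -0.0731, 0.0894, 50], [0, 0, 0, 0, 0, 0, 50]]

```text
time: 17.27
tool_pos: [0.4608, -0.3611, 0.4212]
ee_rot: [3.14, -0.002, 0.1]
wrist_force: [0.7, 0.1, 0.1]
width: 0.0502
finger_force: 0.0
```

Run:
```python
from h import *
s=snap("wrist");np.savez('w7.npz',**{k:s[k] for k in("color","camera_matrix","R","e")})
o=robot.get_obs();print(o["time"],o["tool_pos"],o["ee_rot"],o["joint_positions"])
for q,z in(("pot",0),("contact_edge",.13),("contact",0)):
    for x,c in tips(s,q)[:3]: print(q,x,c,at(s,x,z))
d=models.masks_of(s,"contact");print([(e["confidence"],e["xy"]) for e in d[:3]])
cv2.imwrite('pics/w7.png',cv2.resize(s["color"],(768,576))[:,:,::-1])
```

```text
17.325 [ 0.4604 -0.3603  0.4201] [-3.1405 -0.0016  0.1011] [-0.7615  0.1624  1.257   0.002   1.722   0.7085]
pot [298.9, 281.8] 0.96 [ 0.313 -0.434  0.   ]
pot [274.5, 136.6] 0.58 [ 0.5021 -0.3794  0.    ]
contact_edge [268.9, 99.0] 0.61 [ 0.5389 -0.3636  0.13  ]
contact_edge [308.9, 342.4] 0.56 [ 0.3201 -0.4259  0.13  ]
contact [287.0, 245.9] 0.95 [ 0.3628 -0.4117  0.    ]
[(0.97, [267.7, 96.0]), (0.56, [291.1, 317.8]), (0.35, [282.2, 140.6])]
```

View pics/w7.png

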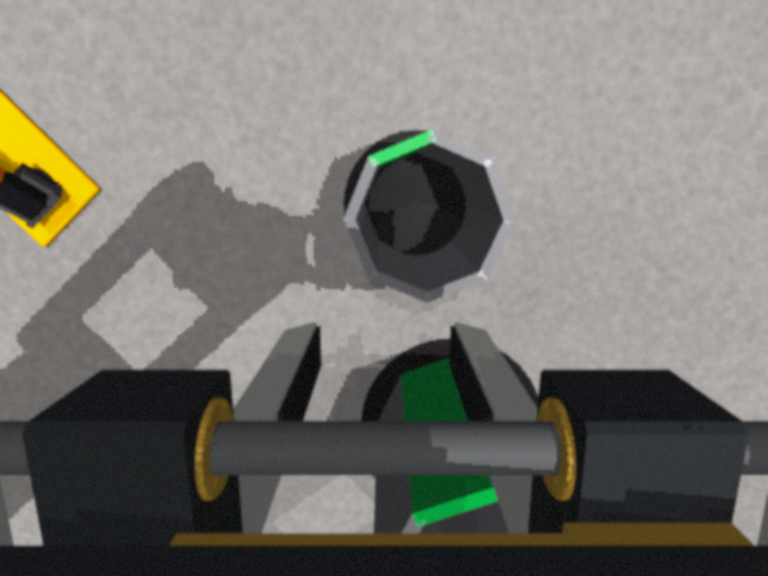

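Rim of the small pot: green strip from (368,158) to (434,133), outer corners near (488,161), (506,222), (484,277), (428,300), (346,220). I fit the octagon.

Run:
```python
from h import *
from scipy.optimize import least_squares
s=dict(np.load('w7.npz'));V=np.array([(434,130),(488,161),(506,222),(484,277),(428,300),(346,220),(368,155)])/1.5
W=np.array([at(s,p,.13)[:2] for p in V]);k=np.array([1,2,3,4,5,7,8])
def oct(q,r): a=q[2]+np.pi/8-np.pi/4*(k)  ;return q[:2]+r/np.cos(np.pi/8)*np.c_[np.cos(a),np.sin(a)]
# k=1: right-hand corner of green => yaw-22.5deg
f=lambda q:(oct(q,.044)-W).ravel()
r=least_squares(f,[.498,-.374,.3]);print(r.x,np.degrees(r.x[2]),(r.fun*1000).round(1))
h=cv2.cvtColor(s["color"],cv2.COLOR_RGB2HSV);m=(h[...,1]>120)&(h[...,0]>45)&(h[...,0]<80)&(h[...,2]>140);m[150:]=0
ys,xs=np.nonzero(m);P=np.array([at(s,p,.13)[:2] for p in zip(xs,ys)],np.float32)*1000;print(len(xs),cv2.minAreaRect(P),P.mean(0))
c=P.mean(0)/1000; q=r.x; print("expected green centre",q[:2]+.041*np.array([np.cos(q[2]),np.sin(q[2])]))
```

```text
[ 0.5027 -0.3809  0.4804] 27.527412140788787 [ 0.3  2.   2.2 -2.1  1.1 -4.3 -1.7 -0.9 -2.1  1.6  0.5  2.9 -0.4  0.8]
325 ((539.0125732421875, -362.1994323730469), (6.551516056060791, 33.642860412597656), 27.73086166381836) [ 539.1917 -362.473 ]
expected green centre [ 0.5391 -0.362 ]
```

Run:
```python
from h import *
Rg=Rt(YR,np.radians(20));g,_=rest(.1665,.001)
h=g-Rg[:,2]*.09
p,r=go(g2t(h,Rg),Rg,10);go(g2t(g,Rg),Rg,6,p,r);print(g,p)
```

```text
10 rows: [15.9, -25.4, 7.6] [0.0126, 0.0333, -0.073]
6 rows: [0.0, 0.0, 15.0] [0.0, 0.0, 0.0]
[0.5658 0.0049 0.1213] [ 0.504  -0.0637  0.375 ]
```

Request:
step_arm:
  commands:
    - [[15.9, -25.4, 7.6, 0.0126, 0.0333, -0.073, 50], [15.9, -25.4, 7.6, 0.0126, 0.0333, -0.073, 50], [15.9, -25.4, 7.6, 0.0126, 0.0333, -0.073, 50], [15.9, -25.4, 7.6, 0.0126, 0.0333, -0.073, 50], [15.9, -25.4, 7.6, 0.0126, 0.0333, -0.073, 50], [15.9, -25.4, 7.6, 0.0126, 0.0333, -0.073, 50], [15.9, -25.4, 7.6, 0.0126, 0.0333, -0.073, 50], [15.9, -25.4, 7.6, 0.0126, 0.0333, -0.073, 50], [15.9, -25.4, 7.6, 0.0126, 0.0333, -0.073, 50], [15.9, -25.4, 7.6, 0.0126, 0.0333, -0.073, 50], [0, 0, 0, 0, 0, 0, 50], [0, 0, 0, 0, 0, 0, 50]]

```text
time: 19.02
tool_pos: [0.5044, -0.0643, 0.3754]
ee_rot: [3.139, -0.348, 0.837]
wrist_force: [0.3, -0.8, 1.0]
width: 0.0499
finger_force: 0.0
```

Run:
```python
from h import *
o=robot.get_obs();s=snap("wrist");print(o["time"],o["joint_positions"])
Rg=Rt(YR,np.radians(20));g,_=rest(.1665,.001);go(g2t(g,Rg),Rg,6)
R=Rt(YR,T35)
print("pred lens/foot",px(s,[F+.22*R[:,0],F+.18*R[:,0],F+.1*R[:,0]]).round(1).tolist(),tips(s,"lamp_lens"))
d=models.masks_of(s,"lamp_mid")
for e in d[:2]:
    m=e["mask"];print(e["confidence"],[(y,np.nonzero(m[y])[0][[0,-1]].tolist()) for y in range(5,340,30) if m[y].any()])
```

```text
19.025 [-0.3327 -0.0575  1.5932  0.3199  1.468   0.3902]
6 rows: [0.0, -0.2, 15.1] [0.0005, 0.0002, -0.0001]
pred lens/foot [[255.0, 132.0], [255.1, 181.9], [255.2, 262.2]] [([256.8, 132.1], 0.77)]
```

Request:
step_arm:
  commands:
    - [[0, 0.1, 15.1, 0, 0, 0, 50], [0, 0.1, 15.1, 0, 0, 0, 50], [0, 0.1, 15.1, 0, 0, 0, 50], [0, 0.1, 15.1, 0, 0, 0, 50], [0, 0.1, 15.1, 0, 0, 0, 50], [0, 0, 15, 0, 0, 0, 50], [0, 0, 0, 0, 0, 0, 50], [0, 0, 0, 0, 0, 0, 0], [0, 0, 0, 0, 0, 0, 0], [0, 0, 0, 0, 0, 0, 0], [0, 0, 0, 0, 0, 0, 0], [0, 0, 0, 0, 0, 0, 0]]

```text
time: 20.68
tool_pos: [0.5259, -0.0417, 0.2909]
ee_rot: [3.138, -0.349, 0.838]
wrist_force: [0.1, 0.3, 0.7]
width: 0.0177
finger_force: 30.0
```

Run:
```python
from h import *
o=robot.get_obs();R=rpy(o["ee_rot"]);print(o["time"],o["width"],o["finger_force"],o["wrist_force"],o["wrist_torque"])
g=o["tool_pos"]+R[:,2]*.18;R35=Rt(YR,T35);print("lamp-frame grasp",R35.T@(g-F))
```

```text
20.675 0.0177287526205183 29.969967305660248 [0.0564 0.2539 0.6993] [-0.0397  0.2182  0.0207]
lamp-frame grasp [ 0.1669  0.0021 -0.0012]
```

```bash
cat >> h.py <<'E'
PC=np.array([.5027,-.3809,0]);YP=np.radians(27.6);EP=np.array([np.cos(YP),np.sin(YP),0]);Z=np.array([0,0,1.])
SG=np.array([.1654,0,-.002]);DT=np.radians(15)
def lamp(Fp,yaw,E,d=None):
    """TCP pose that puts lamp foot centre at Fp with elevation E"""
    L=Rt(yaw,E);L=np.c_[L[:,0],-L[:,1],-L[:,2]]  # lamp axes: x along, z normal up
    R=Rt(yaw,E-(DT if d is None else d));return g2t(Fp+L@SG,R),R
def potfoot(E,zlow,gap=0.,xlow=None):
    """foot centre for lowest corner height zlow, underside 'gap' off the rim (or lowest corner at xlow)"""
    c,s=np.cos(E),np.sin(E)
    if xlow is None: xlow=.038-gap/s-(.13-zlow)*c/s
    # corner = foot centre + 9mm*(s,-c)
    return PC+EP*(xlow-.009*s)+Z*(zlow+.009*c)
E
python3 - <<'E'
from h import *
o=robot.get_obs();R=rpy(o["ee_rot"]);n=-Rt(YR,T35)[:,2]
print("lift dir tool",R.T@n*12)
p0=o["tool_pos"]+n*.06
E=np.radians(68);p,r=lamp(potfoot(E,.165,.005),YP,E);print(p)
p1=(p0+p)/2+[0,0,.03]
go(p,r,14,p0,R)
E
```

```text
lift dir tool [ -3.1089   0.0334 -11.5902]
[ 0.4659 -0.4001  0.4293]
14 rows: [-10.5, 17.3, -14.9] [-0.0151, 0.0407, 0.0208]
```

Request:
step_arm:
  commands:
    - [[-1.5, 0, -5.8, 0, 0, 0, 0], [-3.1, 0, -11.6, 0, 0, 0, 0], [-3.1, 0, -11.6, 0, 0, 0, 0], [-3.1, 0, -11.6, 0, 0, 0, 0], [-3.1, 0, -11.6, 0, 0, 0, 0], [6.8, 0, -18.8, 0, 0, 0, 0], [6.8, 0, -18.8, 0, 0, 0, 0], [6.8, 0, -18.8, 0, 0, 0, 0], [0, 0, 0, 0, 0, 0, 0]]

```text
time: 21.8
tool_pos: [0.5051, -0.0649, 0.3971]
ee_rot: [3.135, -0.35, 0.839]
wrist_force: [-0.1, -0.5, -1.7]
width: 0.018
finger_force: 30.0
```

Run:
```python
from h import *
o=robot.get_obs();print(o["time"],o["width"],o["tool_pos"],o["wrist_force"],o["wrist_torque"])
E=np.radians(68);p,r=lamp(potfoot(E,.165,.005),YP,E)
go(p,r,12)
```

```text
21.8 0.017988859346874372 [ 0.5051 -0.0649  0.3971] [-0.0653 -0.5233 -1.7052] [-0.116   0.1008 -0.0261]
12 rows: [-15.3, 20.0, -13.6] [-0.0174, 0.0473, 0.0244]
```

Request:
step_arm:
  commands:
    - [[-15.3, 20, -13.6, -0.0174, 0.0473, 0.0244, 0], [-15.3, 20, -13.6, -0.0174, 0.0473, 0.0244, 0], [-15.3, 20, -13.6, -0.0174, 0.0473, 0.0244, 0], [-15.3, 20, -13.6, -0.0174, 0.0473, 0.0244, 0], [-15.3, 20, -13.6, -0.0174, 0.0473, 0.0244, 0], [-15.3, 20, -13.6, -0.0174, 0.0473, 0.0244, 0], [-15.3, 20, -13.6, -0.0174, 0.0473, 0.0244, 0], [-15.3, 20, -13.6, -0.0174, 0.0473, 0.0244, 0], [-15.3, 20, -13.6, -0.0174, 0.0473, 0.0244, 0], [-15.3, 20, -13.6, -0.0174, 0.0473, 0.0244, 0], [-15.3, 20, -13.6, -0.0174, 0.0473, 0.0244, 0], [-15.3, 20, -13.6, -0.0174, 0.0473, 0.0244, 0], [0, 0, 0, 0, 0, 0, 0], [0, 0, 0, 0, 0, 0, 0]]

```text
time: 23.55
tool_pos: [0.4663, -0.3995, 0.4258]
ee_rot: [-3.134, -0.921, 0.477]
wrist_force: [-0.2, -1.2, -0.8]
width: 0.0178
finger_force: 30.0
```

Run:
```python
from h import *
o=robot.get_obs();R=rpy(o["ee_rot"]);print(o["time"],o["joint_positions"],o["tool_pos"],o["wrist_force"],o["wrist_torque"])
E=np.radians(68);fp=potfoot(E,.165,.005);p,r=lamp(fp,YP,E);print(p-o["tool_pos"],Ro.from_matrix(R.T@r).as_rotvec())
go(p,r,2)
s=snap("wrist");t=snap("scene");tp=snap("top")
L=Rt(YP,E)
for n,S in(("wrist",s),("top",tp),("scene",t)): print(n,tips(S,"lamp_foot")[:3],tips(S,"lamp_lens")[:3],"pred",px(S,[fp,fp+.22*L[:,0]]).round(1).tolist(),tips(S,"contact_edge"),px(S,[PC+.038*EP+.13*Z]).round(1).tolist())
cv2.imwrite('pics/w8.png',np.hstack([cv2.resize(t["color"][90:210,60:180],(400,400)),cv2.resize(tp["color"][150:270,330:450],(400,400))])[:,:,::-1])
```

```text
23.55 [-1.0005  0.1657  1.36    0.9176  1.5314  0.0927] [ 0.4663 -0.3995  0.4258] [-0.1789 -1.1981 -0.757 ] [-0.2744  0.4148 -0.0038]
[-0.0004 -0.0007  0.0035] [-0.0038  0.0038 -0.0031]
2 rows: [1.2, 0.2, -1.3] [-0.0019, 0.0019, -0.0016]
wrist [] [([255.6, 146.9], 0.95)] pred [[259.1, 417.4], [258.9, 135.4]] [] [[259.0, 422.5]]
top [([220.2, 307.0], 0.71), ([117.3, 157.6], 0.67), ([399.6, 199.1], 0.5)] [([95.0, 218.8], 0.76), ([393.2, 198.9], 0.75), ([173.1, 244.2], 0.69)] pred [[399.4, 198.8], [409.3, 163.9]] [([414.6, 254.5], 0.88), ([391.9, 200.1], 0.75), ([293.4, 134.5], 0.23)] [[395.7, 200.2]]
scene [([406.7, 289.5], 0.97), ([111.8, 151.4], 0.77), ([301.8, 138.1], 0.6)] [([426.9, 235.6], 0.93), ([81.8, 118.6], 0.74), ([343.4, 189.7], 0.62)] pred [[108.9, 149.0], [80.2, 116.0]] [([117.3, 156.2], 0.91), ([123.8, 108.3], 0.66)] [[113.0, 157.1]]
```

View pics/w8.png

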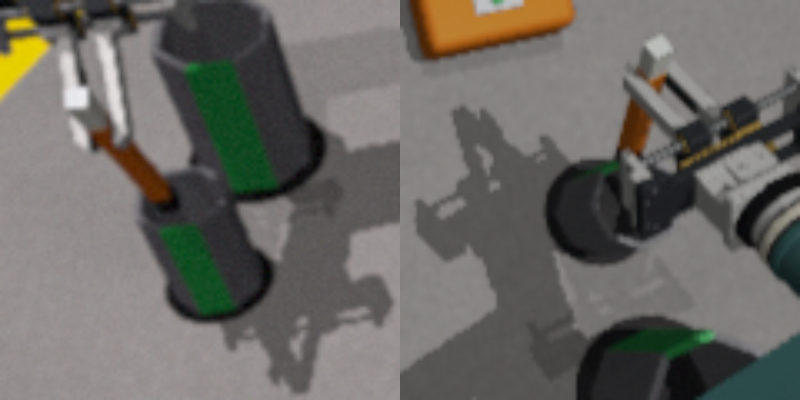

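The foot is over the pot opening beside the green side, leaning the right way. I slide it in along its axis.

Run:
```python
from h import *
E=np.radians(68)
p,r=lamp(potfoot(E,.04,.005),YP,E);go(p,r,9)
p2,r=lamp(potfoot(E,.034,.005),YP,E);go(p2,r,6,p,r)
```

```text
9 rows: [-14.3, 0.0, 3.7] [-0.0003, 0.0003, -0.0002]
6 rows: [-1.0, 0.0, 0.3] [0.0, 0.0, 0.0]
```

Request:
step_arm:
  commands:
    - [[-14.3, 0, 3.7, -0.0003, 0.0003, -0.0002, 0], [-14.3, 0, 3.7, -0.0003, 0.0003, -0.0002, 0], [-14.3, 0, 3.7, -0.0003, 0.0003, -0.0002, 0], [-14.3, 0, 3.7, -0.0003, 0.0003, -0.0002, 0], [-14.3, 0, 3.7, -0.0003, 0.0003, -0.0002, 0], [-14.3, 0, 3.7, -0.0003, 0.0003, -0.0002, 0], [-14.3, 0, 3.7, -0.0003, 0.0003, -0.0002, 0], [-14.3, 0, 3.7, -0.0003, 0.0003, -0.0002, 0], [-14.3, 0, 3.7, -0.0003, 0.0003, -0.0002, 0], [0, 0, 0, 0, 0, 0, 0], [0, 0, 0, 0, 0, 0, 0]]

```text
time: 25.52
tool_pos: [0.4211, -0.4234, 0.3043]
ee_rot: [3.141, -0.925, 0.482]
wrist_force: [-0.6, 0.6, -1.8]
width: 0.0178
finger_force: 30.0
```

```bash
cat > st.py <<'E'
from h import *
def st():
    o=robot.get_obs();R=rpy(o["ee_rot"]);f=o["wrist_force"]
    L=Rt(YP,0);print("t",o["time"],"w",round(o["width"],4),"F pot axes x,y,z",np.array([f@EP,f@np.cross(Z,EP),f[2]]),"tau",o["wrist_torque"])
    tilt=np.arcsin(R[2,0]);E=tilt+DT
    Lm=Rt(YP,E);g=o["tool_pos"]+R[:,2]*.18;Fp=g-Lm[:,0]*SG[0]+Lm[:,2]*SG[2]
    c=Fp-np.array(PC);x=c@EP;print("E",np.degrees(E),"foot pot x,y,z",x,c@np.cross(Z,EP),Fp[2],"zlow",Fp[2]-.009*np.cos(E),"xlow",x+.009*np.sin(E))
    return o,R,E,Fp
if __name__=="__main__": st()
E
python3 st.py
```

```text
t 25.525 w 0.0178 F pot axes x,y,z [-0.2476  0.8233 -1.844 ] tau [-0.2813  0.4295 -0.0506]
E 68.01495019497271 foot pot x,y,z -0.011986548353811959 2.9023746498220416e-05 0.043364436335514414 zlow 0.03999515448131933 xlow -0.003641014231480919
```

Free so far. Now I feel for the floor in 1 mm rows.

Request:
step_arm:
  commands:
    - [[-1.9, 0, 0.5, 0, 0, 0, 0], [-1.9, 0, 0.5, 0, 0, 0, 0], [-1.9, 0, 0.5, 0, 0, 0, 0], [-1.9, 0, 0.5, 0, 0, 0, 0], [0, 0, 0, 0, 0, 0, 0]]

```text
time: 26.15
tool_pos: [0.4182, -0.4246, 0.2963]
ee_rot: [-3.141, -0.925, 0.48]
wrist_force: [0.1, 0.0, -1.0]
width: 0.0179
finger_force: 30.0
```

Request:
step_arm:
  commands:
    - [[-1, 0, 0.3, 0, 0, 0, 0], [-1, 0, 0.3, 0, 0, 0, 0], [-1, 0, 0.3, 0, 0, 0, 0]]

```text
time: 26.52
tool_pos: [0.4173, -0.4252, 0.2936]
ee_rot: [-3.141, -0.925, 0.481]
wrist_force: [0.4, 0.3, -1.6]
width: 0.0174
finger_force: 30.0
```

Request:
step_arm:
  commands:
    - [[-1, 0, 0.3, 0, 0, 0, 0], [-1, 0, 0.3, 0, 0, 0, 0], [-1, 0, 0.3, 0, 0, 0, 0]]

```text
time: 26.9
tool_pos: [0.4168, -0.4256, 0.2922]
ee_rot: [3.139, -0.928, 0.484]
wrist_force: [1.0, 1.7, 4.5]
width: 0.018
finger_force: 30.0
```

Request:
step_arm:
  commands:
    - [[-1, 0, 0.3, 0, 0, 0, 0], [-1, 0, 0.3, 0, 0, 0, 0], [0, 0, 0, 0, 0, 0, 0]]

```text
time: 27.28
tool_pos: [0.4166, -0.4259, 0.2918]
ee_rot: [3.136, -0.93, 0.486]
wrist_force: [1.1, 2.1, 8.7]
width: 0.0177
finger_force: 30.0
```

Run:
```python
from st import *
o,R,E,Fp=st()
zf=.0277
E1=np.radians(61.5)
Lu=Rt(YP,E)[:,0]
p0=o["tool_pos"]+Lu*.006
print("lift tool:",R.T@Lu*6)
p,r=lamp(potfoot(E1,zf+.0035,.002),YP,E1);go(p,r,6,p0,R)
w=snap("wrist");print(tips(w,"lamp_lens"),px(w,[Fp+.22*Lu]),px(w,[o["tool_pos"]+.18*R[:,2]+.0546*Ro.from_rotvec(R[:,1]*np.radians(k)).apply(R[:,0]) for k in(12,15,18)]))
```

```text
t 27.275 w 0.0177 F pot axes x,y,z [1.9339 1.3996 8.6914] tau [ 0.6731 -0.6662  0.1422]
E 68.27658548916803 foot pot x,y,z -0.015959060528477956 -0.0002516696077142678 0.03125067382259446 zlow 0.027919535988679845 xlow -0.007598227990299557
lift tool: [ 5.7955  0.0183 -1.5529]
6 rows: [2.9, 0.0, 1.8] [0.0003, -0.0197, 0.0004]
[([255.6, 142.6], 0.63)] [[257.3368 142.0426]] [[256.937  138.5173]
 [256.9454 140.4992]
 [256.9539 142.8792]]
```

Request:
step_arm:
  commands:
    - [[2.9, 0, -0.8, 0, 0, 0, 0], [2.9, 0, -0.8, 0, 0, 0, 0], [2.9, 0, 1.8, 0, -0.0197, 0, 0], [2.9, 0, 1.8, 0, -0.0197, 0, 0], [2.9, 0, 1.8, 0, -0.0197, 0, 0], [2.9, 0, 1.8, 0, -0.0197, 0, 0], [2.9, 0, 1.8, 0, -0.0197, 0, 0], [2.9, 0, 1.8, 0, -0.0197, 0, 0], [0, 0, 0, 0, 0, 0, 0], [0, 0, 0, 0, 0, 0, 0]]

```text
time: 28.62
tool_pos: [0.4348, -0.4163, 0.3012]
ee_rot: [3.14, -0.806, 0.482]
wrist_force: [-3.3, -0.3, 4.0]
width: 0.0179
finger_force: 30.0
```

Run:
```python
from st import *
o,R,E,Fp=st()
E1=np.radians(61.5);p,r=lamp(potfoot(E1,.0277+.0035,.002),YP,E1);print((p-o["tool_pos"])*1000)
p,r=lamp(potfoot(E1,.0277,.002),YP,E1);go(p,r,4)
```

```text
t 28.625 w 0.0179 F pot axes x,y,z [-3.0516  1.2416  3.9754] tau [-0.251   0.4683 -0.003 ]
E 61.196438144076474 foot pot x,y,z -0.028134055878138116 -9.628487757325155e-05 0.03260272986960907 zlow 0.02826645652184845 xlow -0.020247565311764443
[0.8442 0.2901 2.6312]
4 rows: [-0.3, 0.0, -0.0] [0.0003, 0.0013, -0.0]
```

Rim contact is already felt. I press gently down the axis to confirm the foot is on the floor.

Request:
step_arm:
  commands:
    - [[-0.7, 0, 0.2, 0, 0, 0, 0], [-0.7, 0, 0.2, 0, 0, 0, 0], [0, 0, 0, 0, 0, 0, 0], [0, 0, 0, 0, 0, 0, 0]]

```text
time: 29.12
tool_pos: [0.4345, -0.4164, 0.3007]
ee_rot: [3.139, -0.808, 0.483]
wrist_force: [-2.4, -0.9, 5.5]
width: 0.018
finger_force: 30.0
```

```bash
python3 st.py
```

```text
t 29.125 w 0.018 F pot axes x,y,z [-2.5633  0.3647  5.4696] tau [0.0348 0.1522 0.0641]
E 61.31508596347119 foot pot x,y,z -0.027896253444896345 -0.0001685263349351496 0.03227937761386362 zlow 0.027959444857825973 xlow -0.020000800260733136
```

Request:
step_arm:
  commands:
    - [[-0.8, 0, 0.2, 0, 0, 0, 0], [-0.7, 0, 0.2, 0, 0, 0, 0], [0, 0, 0, 0, 0, 0, 0], [0, 0, 0, 0, 0, 0, 0]]

```text
time: 29.62
tool_pos: [0.4342, -0.4166, 0.3003]
ee_rot: [3.138, -0.81, 0.484]
wrist_force: [-2.0, -0.1, 8.5]
width: 0.018
finger_force: 30.0
```

```bash
python3 st.py
```

```text
t 29.625 w 0.018 F pot axes x,y,z [-1.7938  0.8356  8.5337] tau [ 0.2616 -0.1825  0.1533]
E 61.42952452637097 foot pot x,y,z -0.027706372714178164 -0.00023959432275893393 0.03197186223513753 zlow 0.02766770790867092 xlow -0.019802306954459392
```

Request:
step_arm:
  commands:
    - [[0.8, 0, 0.7, 0, 0, 0, 0], [0.3, 0, 0.7, 0, 0, 0, 0], [0, 0, 0, 0, 0, 0, 0], [0, 0, 0, 0, 0, 0, 0]]

```text
time: 30.12
tool_pos: [0.4351, -0.4162, 0.2993]
ee_rot: [3.139, -0.808, 0.483]
wrist_force: [-5.4, -3.3, 7.0]
width: 0.0175
finger_force: 30.0
```

```bash
python3 st.py
```

```text
t 30.125 w 0.0175 F pot axes x,y,z [-6.2939 -0.4436  6.9593] tau [-0.0642  0.3123  0.0363]
E 61.27916571554552 foot pot x,y,z -0.027378366647037952 -0.00039260894518864054 0.030831085363356762 zlow 0.026506203587013673 xlow -0.019485623295030653
```

Request:
step_arm:
  commands:
    - [[0, 0, -0.6, 0, 0, 0, 0], [0, 0, 0, 0, 0, 0, 19], [0, 0, 0, 0, 0, 0, 22], [0, 0, 0, 0, 0, 0, 28], [0, 0, 0, 0, 0, 0, 40], [0, 0, 0, 0, 0, 0, 46], [0, 0, 0, 0, 0, 0, 46]]

```text
time: 31.0
tool_pos: [0.4349, -0.416, 0.2984]
ee_rot: [-3.141, -0.806, 0.481]
wrist_force: [-0.0, 0.3, -0.5]
width: 0.0458
finger_force: 0.0
```

```bash
cat > ck.py <<'E'
from st import *
def ck(E=61.,views=("scene","top","wrist")):
    E=np.radians(E);Fp=potfoot(E,.0277,0);u=Rt(YP,E)[:,0]
    for n in views:
        S=snap(n);print(n,"foot",tips(S,"lamp_foot")[:3],"lens",tips(S,"lamp_lens")[:3],"mid",tips(S,"lamp_mid")[:4],"pred foot,lens",px(S,[Fp,Fp+.22*u]).round(1).tolist())
E
python3 -c "
from ck import *
st();ck()"
```

```text
t 31.0 w 0.0458 F pot axes x,y,z [ 0.1257  0.2748 -0.4806] tau [-0.0883  0.2972  0.0122]
E 61.20826717133513 foot pot x,y,z -0.027829480358188198 0.0003023356633631708 0.02982881094156002 zlow 0.02549416589534216 xlow -0.019942094712532284
scene foot [([404.3, 287.4], 0.8), ([299.5, 138.4], 0.67)] lens [([424.8, 228.5], 0.75), ([343.2, 189.0], 0.58), ([105.4, 146.8], 0.5)] mid [([414.7, 260.2], 0.93), ([323.2, 161.2], 0.73), ([116.4, 154.8], 0.71), ([332.0, 233.8], 0.48)] pred foot,lens [[122.8, 162.7], [101.8, 145.6]]
top foot [([220.0, 305.4], 0.93), ([121.1, 159.8], 0.72), ([394.4, 221.2], 0.66)] lens [([98.4, 217.2], 0.79), ([398.6, 183.4], 0.7), ([174.7, 244.0], 0.57)] mid [([198.1, 276.0], 0.78), ([396.7, 203.4], 0.66), ([108.2, 187.2], 0.6)] pred foot,lens [[395.6, 219.6], [398.9, 184.8]]
wrist foot [] lens [([252.8, 140.9], 0.95)] mid [([255.8, 319.0], 0.87)] pred foot,lens [[257.3, 416.9], [257.6, 136.0]]
```

Released, and the lamp stands as predicted. I'm withdrawing straight back along the fingers.

Request:
step_arm:
  commands:
    - [[0, 0, -8, 0, 0, 0, 46], [0, 0, -15, 0, 0, 0, 46], [0, 0, -20, 0, 0, 0, 46], [0, 0, -25, 0, 0, 0, 46], [0, 0, -30, 0, 0, 0, 46], [0, 0, -30, 0, 0, 0, 46], [0, 0, 0, 0, 0, 0, 46], [0, 0, 0, 0, 0, 0, 46]]

```text
time: 32.6
tool_pos: [0.3527, -0.4587, 0.3867]
ee_rot: [-3.141, -0.806, 0.48]
wrist_force: [0.0, -0.4, -0.6]
width: 0.0461
finger_force: 0.0
```

Run:
```python
from ck import *
o=robot.get_obs();print(o["time"],o["wrist_force"])
ck()
s=snap("wrist");e=models.masks_of(s,"lamp_mid")[0];m=e["mask"]
print(e["confidence"],[(y,np.nonzero(m[y])[0][[0,-1]].tolist()) for y in range(0,384,25) if m[y].any()])
E=np.radians(61);Fp=potfoot(E,.0277,0);u=Rt(YP,E)[:,0];print(px(s,[Fp+k*u for k in(.12,.17,.22)]).round(1).tolist(),px(s,[PC+.038*EP+.13*Z+k*np.cross(Z,EP) for k in(-.0155,.0155)]).round(1).tolist())
h=cv2.cvtColor(s["color"],cv2.COLOR_RGB2HSV);g=(h[...,1]>100)&(h[...,0]>45)&(h[...,0]<80)&(h[...,2]>60)
n,l,stt,ce=cv2.connectedComponentsWithStats(g.astype(np.uint8));print("green",[x.tolist() for x in stt[1:] if x[4]>15])
for b,z in(("mug",0),("canister",0),("kit",0),("bar_mid",.039)):
    t=snap("top");print(b,[(np.round(at(t,x,z)[:2],3).tolist(),c) for x,c in tips(t,b)[:2]])
```

```text
32.6 [ 0.0059 -0.4019 -0.5941]
scene foot [([404.7, 289.6], 0.97), ([302.3, 137.6], 0.79)] lens [([344.6, 187.7], 0.84), ([425.1, 234.2], 0.8), ([103.7, 148.5], 0.65)] mid [([324.5, 160.6], 0.64), ([414.2, 258.9], 0.63), ([116.7, 155.4], 0.55), ([332.2, 232.7], 0.25)] pred foot,lens [[122.8, 162.7], [101.8, 145.6]]
top foot [([222.6, 309.2], 0.82), ([120.6, 161.0], 0.66), ([395.8, 221.3], 0.55)] lens [([171.2, 245.7], 0.97), ([98.1, 217.8], 0.94), ([399.9, 185.8], 0.6)] mid [([396.8, 205.0], 0.87), ([107.3, 187.2], 0.8), ([199.3, 273.8], 0.61)] pred foot,lens [[395.6, 219.6], [398.9, 184.8]]
wrist foot [] lens [([254.5, 127.3], 0.8), ([61.7, 212.4], 0.51)] mid [([259.6, 240.8], 0.86)] pred foot,lens [[257.4, 315.1], [257.5, 125.6]]
0.6 [(150, [246, 267]), (175, [247, 267]), (200, [246, 266]), (225, [248, 266]), (250, [248, 266]), (275, [249, 265])]
[[257.1, 227.1], [257.1, 180.5], [257.1, 125.7]] [[272.7, 224.5], [241.4, 224.5]]
green [[244, 108, 22, 16, 193], [240, 221, 8, 44, 132], [267, 220, 10, 45, 205]]
mug [([0.75, 0.139], 0.91)]
canister [([0.782, -0.034], 0.93)]
kit [([0.727, -0.245], 0.74)]
bar_mid [([0.505, 0.335], 0.62)]
```

```bash
python3 -c "
from bench import robot
print(robot.close_job())"
```

```text
the job is handed in; nothing more can be done
None
```

The job is handed in at about 33 s of robot time: the lamp was laid on the rest and let go, then regripped near the lens and set foot-down on the pot's floor, leaning centred on the green side. The bystanders were not touched, but I viewed 11 pictures, one over the limit of 10.

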